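# Check a housing bore with the plug gauge and present the gauge

### The job

Check the bore of the aluminium bearing housing with the plug gauge: draw the gauge out of the wooden stand and push its long, lower end upright into the bore, fully home on the bottom. Then draw it out again, tip it to lean about 45 degrees with the short end still uppermost, and finish still holding it like that, motionless, with its lowest end at least 15 cm above the bench so its end can be read. Do not disturb the other tools lying around.

Things in the scene. Friction and masses are not known exactly. Their poses are not given: they have to be found in the camera images.
- plug_gauge: loose double-ended plug gauge, 104 mm long, about 0.15 kg: bright round measuring ends 22 mm across (one 26 mm long with a red band beside it, one 16 mm long), dark handle 18 to 19 mm thick. Starts upright in gauge_stand, long end down. Own y axis: along the gauge, from long end to short end (up at the start). Origin: 11 mm beside the middle of its axis, so use the points
- plug_low (a point): centre of the flat end face of the long (26 mm) measuring end, on the gauge's axis: the lower tip at the start, 13 mm above the bench
- plug_grip (a point): point on the gauge's axis in the handle, 68 mm from plug_low and 36 mm from plug_high: a good place to grip (about 18.5 mm across), from above along the gauge's length
- plug_high (a point): centre of the flat end face of the short (16 mm) measuring end: the top of the gauge at the start, 117 mm above the bench
- housing: machined aluminium bearing housing, fixed to the bench: a square block 64 x 64 x 40 mm high with a bolted flange foot on two sides (120 mm long over the flanges along its x, 10 mm thick, 4 bolts up to 17 mm high). Origin: centre of its underside; z up, x along the flanges. One blind round bore, upright, in the middle of the top
- bore_mouth (a point): centre of the mouth of the housing's bore, at its top face, 40 mm above the bench; bore diameter 25 mm (1.5 mm free all round the gauge), 3 mm chamfer at the mouth
- bore_floor (a point): centre of the bottom of the bore, 30 mm below the mouth, 10 mm above the bench; seated fully home, plug_low rests here
- gauge_stand: dark wooden stand, fixed to the bench, 110 x 56 x 43 mm high; two upright round sockets 26 mm across and 30 mm deep, 27 mm either side of its middle along its x axis. Origin: centre of its underside. The gauge stands in the socket on the -x side; the other is empty
- dial_indicator: loose round dial indicator lying on the bench to the left, 94 x 56 x 20 mm; leave it alone. Origin: centre of its underside
- dark_ring_1: loose dark steel ring lying on the bench to the left, 66 mm across, 20 mm high; leave it alone. Origin: centre of its underside
- v_block: loose grey steel V-block on the bench beyond the work, 40 x 48 x 34 mm; leave it alone. Origin: centre of its underside

How it is judged:
By the outcome, as a careful person would: the job done as asked, in the order asked, and still so for the second after the job is handed in, while the arm keeps its last pose, push and grip.
It also fails if it takes over 45 s, if anything falls off the work surface, if the arm or the gripper's body presses on something with over 40 N, if the wrist force passes 120 N, or if a joint passes its speed limit or range.

### The arm

A 7-joint arm with a two-finger parallel gripper is mounted at the origin on the work surface; the furniture and walls round the work are solid. World frame = base frame: x ahead of the robot, y to its left, z up, the work surface at z = 0. Lengths are in m, angles in rad, forces in N, time in s.
With the tool pointing down it reaches from about 0.425 to 0.925 m from the base axis. Payload 6.8 kg.
Tool frame: the origin (TCP) lies midway between the tips of the shut fingers; the grasp point (between the pads) lies 19 mm behind it; z points along the fingers, y is the line along which they close (so a half turn about z gives the same grasp; the last joint's range is limited). The gripper opens to 85 mm and grips with 20 to 120 N. Pads are 22 mm wide; open, the fingers measure 114 mm over their backs; the gripper's body (76 mm by 85 mm) begins 54 mm behind the grasp point. The pads swing forward as they close: fully open they stand 13 mm farther back than shut.
Start: joints at [1.153, 0.477, 0.022, 1.555, -0.011, 1.109, -0.083], TCP at [0.206, -0.643, 0.231] pointing down, gripper open.
Joint ranges: [-2.96, 2.96], [-0.34, 2.1], [-1.41, 1.46], [0.24, 2.44], [-1.37, 4.51], [0.17, 1.92], [-2.96, 2.96]. Speed limits (rad/s): [2.39, 2.39, 3.14, 3.14, 3.14, 3.14, 3.14].

### API

Orientations are given as a unit quaternion [w, x, y, z].
In Python, from station import bot, imaging gives the robot as it stands.
- The arm moves only by the tool move_arm, never from a script. Its argument "commands" is a list that holds one entry, the list of rows, each a list of 7 numbers: the shift along the tool's x, y, z in m, then the turn, a rotation vector about the tool's x, y, z in degrees, then the finger opening in m, from 0 to 0.0854. In form: [[[x, y, z, rx, ry, rz, grip], ...]]. A call has 1 to 20 rows; each row shifts and turns the commanded pose from where the row before left it, along the tool's axes as they then stand; what a row does not reach is not made up. A row lasts 1/8 s, in which the tool goes at most 62.5 mm and 10.7 degrees, less where a joint would pass 70% of its speed; a pose out of reach is approached as far as the arm can. A call is refused whole if a number of a shift passes 0.0625 or a number of a turn 10.7, either way. A call with a gripper value outside its range is refused whole. The fingers move at their own pace and stop on an object; "squeeze" is the grip in N (left out, the last holds). Time passes only in rows, so rows that do not move let the fingers close. It gives the time, the measured TCP pose, the force, the opening and the grip force at its end, in the units of the state.
- bot.get_obs(): the state, without advancing time (a new reading comes with each control period).
- imaging.read_camera(name): name is "scene" or "top"; returns the picture (384x512x3 uint8, red, green, blue); there is no depth.
- imaging.calibration(name): a dict with "intrinsics" (3x3 intrinsics, pixels), "extrinsics" (4x4, takes a point from camera to world coordinates). Camera axes: x right, y down, z forward; pixel columns grow to the right and rows downward; lengths in m; the calibration is good to about 2 mm. A picture is of the moment at which its call begins. calibration takes no time and is no camera call.
- bot.hand_in(): hands the job in; it is judged then, once.
The state is a dict: "t": time; "q": joint angles; "joint_vel": joint speeds; "joint_torque": joint torques, N m; "eef_pos": TCP position; "tool_rot": TCP orientation; "contact_force": force on the tool from outside, world axes, zero at the start; "torque": the same for the moment, N m; "gripper_width": opening from 0.0 (shut) to 1.0 (fully open); "grasp_force": force on a finger pad.
Only numpy, scipy, OpenCV 4.12 (cv2) and the standard library are available. Lean on these libraries where they do the work, as an engineer would, in place of code of your own. Each camera call takes 0.05 s, during which the arm holds its last target. There are 200 camera calls.

## Working session

There is one attempt and no reset: what is moved stays moved. The work goes in short steps, Python scripts to look and compute and a tool call to move; the robot and the scene stay as the last step left them, time stands still between calls to the robot, and variables do not carry over. Pictures are saved under pics/ and viewed, at most 10 in all, crops included, and the job is handed in when it is done.

Besides the shell and the picture viewer there is one more tool, called as name(argument=value, ...) on one line, values as JSON. move_arm: Moves the arm, as the interface text tells. Its arguments: {"type":"object","properties":{"commands":{"type":"array","items":{"type":"array","items":{"type":"array","items":{"type":"number"}}}},"squeeze":{"type":"number"}},"required":["commands"]}

```bash
mkdir -p pics; python3 - <<'E'
from station import bot, imaging
import cv2,numpy as np
for n in("scene","top"):
    im=imaging.read_camera(n); cv2.imwrite(f"pics/{n}0.png",cv2.resize(im[:,:,::-1],(768,576),interpolation=cv2.INTER_CUBIC))
    c=imaging.calibration(n); print(n,np.round(c["intrinsics"],1).tolist(),np.round(c["extrinsics"],3).tolist())
o=bot.get_obs(); print(o)
E
```

```text
scene [[376.5, 0.0, 257.3], [0.0, 376.5, 190.4], [0.0, 0.0, 1.0]] [[-0.654, -0.516, 0.553, 0.185], [-0.756, 0.464, -0.461, 0.505], [-0.018, -0.72, -0.694, 0.69], [0.0, 0.0, 0.0, 1.0]]
top [[457.0, 0.0, 262.2], [0.0, 457.0, 186.6], [0.0, 0.0, 1.0]] [[-0.006, -0.992, 0.127, 0.495], [-1.0, 0.006, 0.001, 0.117], [-0.002, -0.127, -0.992, 1.241], [0.0, 0.0, 0.0, 1.0]]
{'t': 0.1, 'q': array([ 1.15287302,  0.47772502,  0.02233254,  1.55635107, -0.01149785,
        1.10931574, -0.08307978]), 'joint_vel': array([-4.37461676e-05, -1.56871322e-03, -7.59021812e-04, -9.29427564e-04,
        5.99044685e-04, -2.01298815e-04, -3.23372163e-03]), 'joint_torque': array([ 3.72503433e-03, -5.97766936e+01,  1.61302909e+00, -2.81957263e+01,
        1.26980254e-02,  5.01889939e-03,  1.22367140e-05]), 'eef_pos': array([ 0.20563063, -0.64234883,  0.2304183 ]), 'tool_rot': array([-8.14271180e-04,  9.88020947e-01,  1.54317562e-01, -1.87492209e-04]), 'contact_force': array([-0.19983265, -0.36003499, -0.39470788]), 'torque': array([ 0.0600518 , -0.00781052,  0.0026656 ]), 'grasp_force': 0.0, 'gripper_width': 1.0033742002957466}
```

View pics/scene0.png

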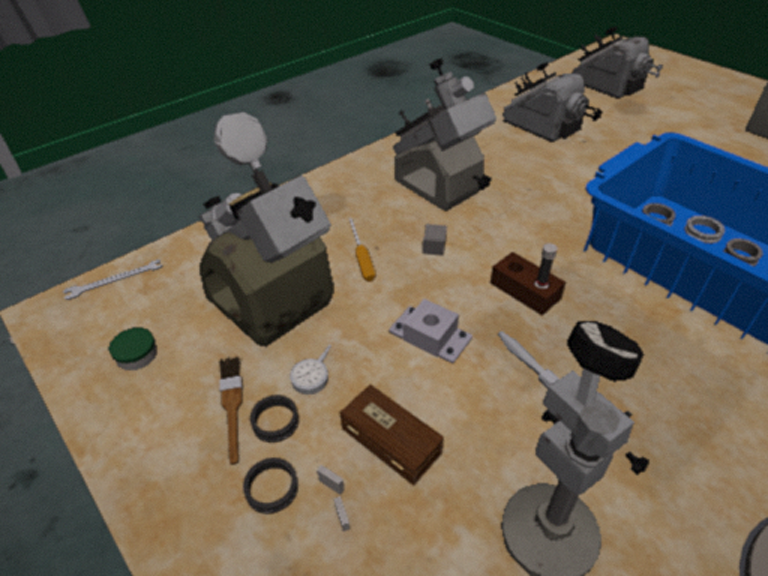

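View pics/top0.png

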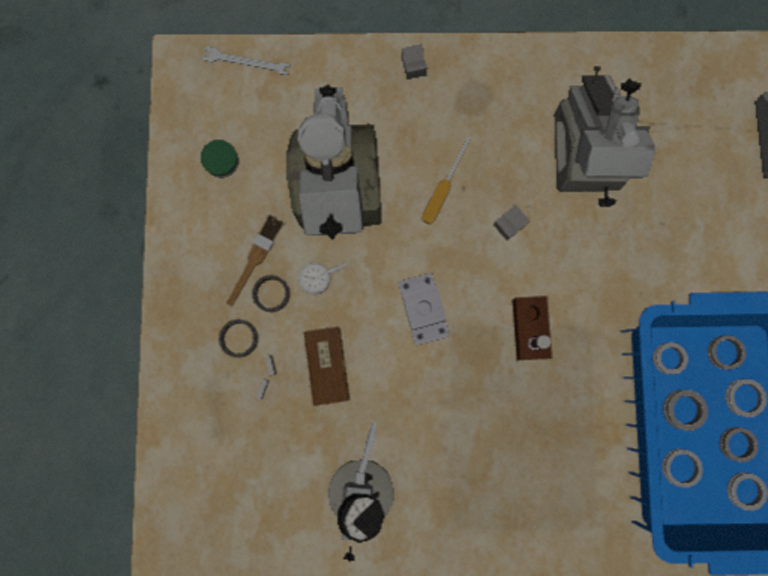

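The scene view shows the gauge's top at about (548,250), the bore at (432,320), and the stand. The top view shows the gauge's top at about (543,342), the bore at (424,307) and the V-block at (511,222). Next I'll zoom in on both.

```bash
cat > h.py <<'E'
from station import bot, imaging
import cv2,numpy as np
def pix(n,u,v,z):
    c=imaging.calibration(n);K=np.array(c["intrinsics"]);T=np.array(c["extrinsics"])
    d=T[:3,:3]@np.linalg.solve(K,[u,v,1]);p=T[:3,3];return p+d*(z-p[2])/d[2]
def proj(n,P):
    c=imaging.calibration(n);K=np.array(c["intrinsics"]);T=np.linalg.inv(np.array(c["extrinsics"]))
    q=K@(T[:3,:3]@np.asarray(P)+T[:3,3]);return q[:2]/q[2]
def crop(n,x0,y0,w,h,s):
    im=imaging.read_camera(n)[y0:y0+h,x0:x0+w,::-1]
    im=cv2.resize(im,None,fx=s,fy=s,interpolation=cv2.INTER_CUBIC)
    for i in range(0,w,10):
        cv2.line(im,(i*s,0),(i*s,6 if i%50 else 14),(0,255,0),1)
    for j in range(0,h,10): cv2.line(im,(0,j*s),(6 if j%50 else 14,j*s),(0,255,0),1)
    return im
E
python3 - <<'E'
from h import *
a=crop("top",260,175,120,60,6);b=crop("scene",255,150,130,90,6)
cv2.imwrite("pics/t1.png",a);cv2.imwrite("pics/s1.png",b)
print("high",pix("top",543/1.5,342/1.5,.117),pix("scene",549/1.5,249/1.5,.117))
print("bore",pix("top",424/1.5,307/1.5,.04),pix("scene",432/1.5,320/1.5,.04))
print("vblock",pix("top",511/1.5,222/1.5,.03), "indbase",pix("top",361/1.5,490/1.5,0.1),"box",pix("top",327/1.5,366/1.5,0.04),"mach",pix("top",600/1.5,180/1.5,0.1),"bin",pix("top",640/1.5,320/1.5,0.1))
E
```

```text
high [ 0.53548527 -0.12488939  0.117     ] [ 0.53470503 -0.11886473  0.117     ]
bore [0.60079685 0.06540618 0.04      ] [0.5972077  0.06946428 0.04      ]
vblock [ 0.75412737 -0.09336615  0.03      ] indbase [0.29979951 0.17318338 0.1       ] box [0.49896829 0.23521678 0.04      ] mach [ 0.81129445 -0.23521615  0.1       ] bin [ 0.57158604 -0.29110977  0.1       ]
```

View pics/t1.png

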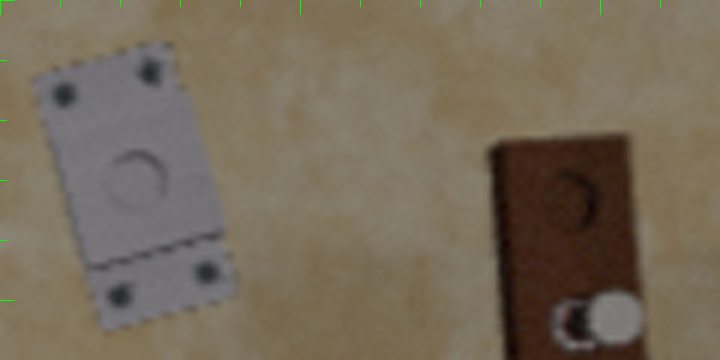

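View pics/s1.png

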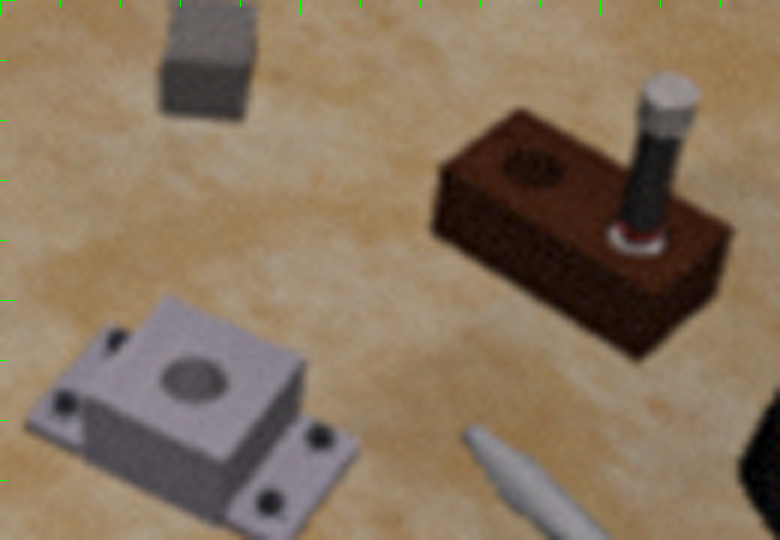

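```bash
python3 - <<'E'
from h import *
f=lambda n,ox,oy,x,y,z:pix(n,ox+(x+.5)/6-.5,oy+(y+.5)/6-.5,z)[:2].round(4)
t=lambda x,y,z:f("top",260,175,x,y,z); s=lambda x,y,z:f("scene",255,150,x,y,z)
print("high",t(614,317,.117),s(671,91,.117))
print("bore",t(136,181,.04),s(195,380,.04))
print("empty socket",t(572,201,.043),s(533,168,.043))
print("stand top corners",t(500,143,.043),t(629,136,.043), s(520,108,.043),s(440,167,.043),s(733,231,.043),s(656,292,.043))
print("block top corners (scene)",s(170,297,.04),s(305,362,.04),s(225,460,.04),s(83,395,.04))
E
```

```text
high [ 0.5369 -0.1247] [ 0.5369 -0.1232]
bore [0.6006 0.0665] [0.5996 0.0701]
empty socket [ 0.5904 -0.124 ] [ 0.5899 -0.1201]
stand top corners [ 0.6161 -0.0933] [ 0.6188 -0.1499] [ 0.6191 -0.1463] [ 0.6167 -0.0913] [ 0.51   -0.1508] [ 0.509  -0.0989]
block top corners (scene) [0.6391 0.0459] [0.5777 0.0313] [0.5627 0.0902] [0.6228 0.108 ]
```

move_arm(commands=[[[0.02, -0.0165, 0, 0, 0, 0, 0.0854], [0.0395, -0.0327, 0, 0, 0, 0, 0.0854], [0.0395, -0.0327, 0, 0, 0, 0, 0.0854], [0.0395, -0.0327, 0, 0, 0, 0, 0.0854], [0.0395, -0.0327, 0, 0, 0, 0, 0.0854], [0.0395, -0.0327, 0, 0, 0, 0, 0.0854], [0.0395, -0.0327, 0, 0, 0, 0, 0.0854], [0.0395, -0.0327, 0, 0, 0, 0, 0.0854], [0.0395, -0.0327, 0, 0, 0, 0, 0.0854], [0.0395, -0.0327, 0, 0, 0, 0, 0.0854], [0.0395, -0.0327, 0, 0, 0, 0, 0.0854], [0.0395, -0.0327, 0, 0, 0, 0, 0.0854], [0.0195, -0.0162, 0, 0, 0, 0, 0.0854], [0, 0, 0, 0, 0, 0, 0.0854], [0, 0, 0, 0, 0, 0, 0.0854]]], squeeze=60)

```text
t: 2.08
eef_pos: [0.5369, -0.126, 0.2311]
tool_rot: [0.0, 0.988, 0.154, -0.0]
contact_force: [-0.7, -0.5, -0.1]
gripper_width: 0.994
grasp_force: 0.0
```

move_arm(commands=[[[0.0006, -0.0019, 0.015, 0, 0, 0, 0.0854], [0, 0, 0.03, 0, 0, 0, 0.0854], [0, 0, 0.03, 0, 0, 0, 0.0854], [0, 0, 0.03, 0, 0, 0, 0.0854], [0, 0, 0.03, 0, 0, 0, 0.0854], [0, 0, 0.025, 0, 0, 0, 0.06], [0, 0, 0.01, 0, 0, 0, 0.04], [0, 0, 0, 0, 0, 0, 0.04], [0, 0, 0, 0, 0, 0, 0.04]]])

```text
t: 3.2
eef_pos: [0.5382, -0.123, 0.0621]
tool_rot: [0.0, 0.988, 0.154, 0.001]
contact_force: [0.7, 0.4, -0.0]
gripper_width: 0.465
grasp_force: 0.0
```

```bash
python3 - <<'E'
from h import *
a=crop("top",310,190,100,70,6);b=crop("scene",310,110,100,120,5)
h=max(a.shape[0],b.shape[0]);p=lambda i:cv2.copyMakeBorder(i,0,h-i.shape[0],0,0,0)
m=np.hstack([p(a),p(b)]);cv2.imwrite("pics/g1.png",cv2.resize(m,None,fx=.7,fy=.7,interpolation=cv2.INTER_AREA))
E
```

```text
(no output)
```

View pics/g1.png

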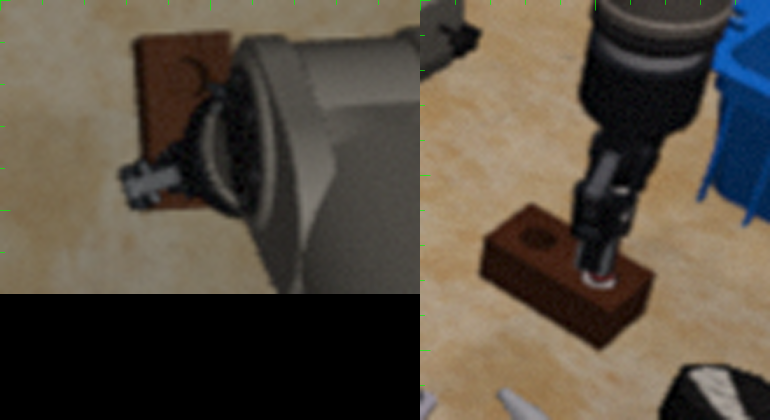

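The fingers straddle the gauge just above its red band, and the gauge is still upright in its socket at about scene (598,275) in this picture. Closing the gripper.

move_arm(commands=[[[0, 0, 0, 0, 0, 0, 0.025], [0, 0, 0, 0, 0, 0, 0.015], [0, 0, 0, 0, 0, 0, 0.01], [0, 0, 0, 0, 0, 0, 0.01], [0, 0, 0, 0, 0, 0, 0.01], [0, 0, 0, 0, 0, 0, 0.01]]], squeeze=60)

```text
t: 4.05
eef_pos: [0.538, -0.1227, 0.0619]
tool_rot: [0.0, 0.988, 0.154, 0.0]
contact_force: [-0.4, 0.8, 5.8]
gripper_width: 0.205
grasp_force: 58.3
```

move_arm(commands=[[[0, 0, -0.01, 0, 0, 0, 0.01], [0, 0, -0.02, 0, 0, 0, 0.01], [0, 0, -0.03, 0, 0, 0, 0.01], [0, 0, -0.03, 0, 0, 0, 0.01], [0, 0, -0.01, 0, 0, 0, 0.01], [0.0135, -0.0182, 0, 0, 0, 0, 0.01], [0.0195, -0.0272, 0, 0, 0, 0, 0.01], [0.0195, -0.0272, 0, 0, 0, 0, 0.01], [0.0195, -0.0272, 0, 0, 0, 0, 0.01], [0.0195, -0.0272, 0, 0, 0, 0, 0.01], [0.0195, -0.0272, 0, 0, 0, 0, 0.01], [0.006, -0.009, 0, 0, 0, 0, 0.01], [0, 0, 0, 0, 0, 0, 0.01], [0, 0, 0, 0, 0, 0, 0.01]]])

```text
t: 5.8
eef_pos: [0.5989, 0.0664, 0.1609]
tool_rot: [0.001, 0.988, 0.153, -0.001]
contact_force: [-0.3, -0.9, -1.2]
gripper_width: 0.206
grasp_force: 58.8
```

```bash
python3 - <<'E'
from h import *
print(bot.get_obs()["eef_pos"])
a=crop("top",250,160,80,80,5);b=crop("scene",245,120,80,110,5)
h=max(a.shape[0],b.shape[0]);p=lambda i:cv2.copyMakeBorder(i,0,h-i.shape[0],0,0,0)
cv2.imwrite("pics/b1.png",np.hstack([p(a),p(b)])[:600])
E
```

```text
[0.59885598 0.06639073 0.16090135]
```

View pics/b1.png

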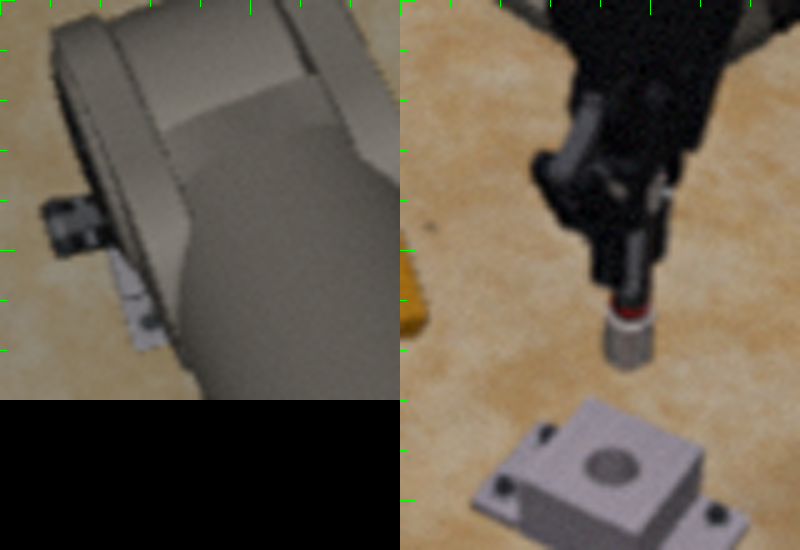

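The scene view shows the gauge hanging upright from the gripper. Its low end is centred at about crop (229,354), and the bore mouth at (212,467). The arm hides the gauge in the top view.

```bash
python3 - <<'E'
from h import *
f=lambda x,y,z:pix("scene",245+(x+.5)/5-.5,120+(y+.5)/5-.5,z)[:2].round(4)
print("low",f(229,354,.112),"bottom edge",f(229,370,.112),"mouth",f(212,467,.04))
print("tcp axis low expected", proj("scene",[.5989,.0664,.112]),"obs",245+229.5/5-.5,120+354.5/5-.5)
print("view horizontal scale: 1mm ->", proj("scene",[.5999,.0664,.112])-proj("scene",[.5989,.0664,.112]),proj("scene",[.5989,.0674,.112])-proj("scene",[.5989,.0664,.112]))
E
```

```text
low [0.5973 0.0658] bottom edge [0.5901 0.0729] mouth [0.5995 0.0705]
tcp axis low expected [289.70182044 190.14842913] obs 290.4 190.4
view horizontal scale: 1mm -> [-0.31715661 -0.23327728] [-0.3245323   0.20982503]
```

move_arm(commands=[[[0.0037, -0.0024, 0, 0, 0, 0, 0.01], [0, 0, 0.02, 0, 0, 0, 0.01], [0, 0, 0.025, 0, 0, 0, 0.01], [0, 0, 0.017, 0, 0, 0, 0.01], [0, 0, 0, 0, 0, 0, 0.01], [0, 0, 0, 0, 0, 0, 0.01]]])

```text
t: 6.65
eef_pos: [0.6027, 0.072, 0.1001]
tool_rot: [-0.0, 0.988, 0.154, 0.001]
contact_force: [-0.3, 0.3, -0.6]
gripper_width: 0.206
grasp_force: 58.8
```

```bash
python3 - <<'E'
from h import *
print(bot.get_obs()["eef_pos"])
cv2.imwrite("pics/b2.png",crop("scene",255,160,70,75,8))
E
```

```text
[0.60274363 0.0719958  0.1000753 ]
```

View pics/b2.png

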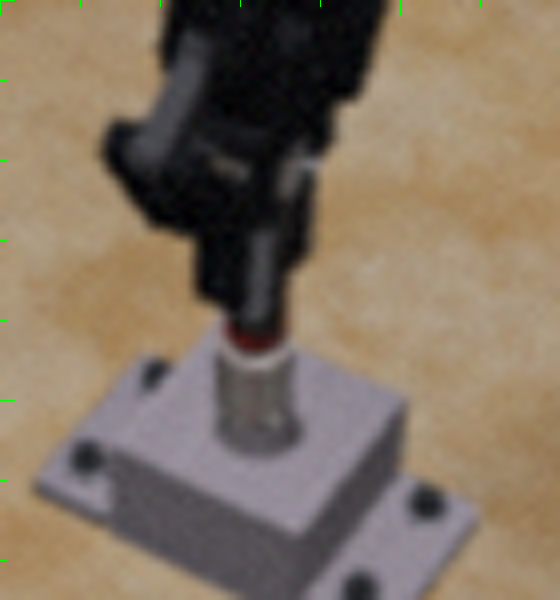

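The low end hangs just above the mouth, with its axis at about x=256 against about 259 for the bore centre. I'll compute the offset.

```bash
python3 - <<'E'
from h import *
e=bot.get_obs()["eef_pos"]
low=e+np.array([-.0016,-.0006,-.049]); p=proj("scene",low)
print("pred low crop",(p-[255,160]+.5)*8-.5)
print("bore crop",(proj("scene",[.5995,.0704,.04])-[255,160]+.5)*8-.5)
print("axis at z.07 crop",(proj("scene",low+[0,0,.019])-[255,160]+.5)*8-.5)
E
```

```text
pred low crop [254.28141828 399.37056488]
bore crop [259.7186356  427.42863565]
axis at z.07 crop [256.61197888 353.79501905]
```

move_arm(commands=[[[-0.0015, 0.0014, 0, 0, 0, 0, 0.01], [0, 0, 0, 0, 0, 0, 0.01], [0, 0, 0.005, 0, 0, 0, 0.01], [0, 0, 0.005, 0, 0, 0, 0.01], [0, 0, 0.004, 0, 0, 0, 0.01], [0, 0, 0, 0, 0, 0, 0.01]]])

```text
t: 7.45
eef_pos: [0.6018, 0.0695, 0.0853]
tool_rot: [0.0, 0.988, 0.154, 0.001]
contact_force: [1.2, -1.6, 1.2]
gripper_width: 0.205
grasp_force: 58.9
```

move_arm(commands=[[[0, 0, 0.003, 0, 0, 0, 0.01], [0, 0, 0.004, 0, 0, 0, 0.01], [0, 0, 0.003, 0, 0, 0, 0.01], [0, 0, 0, 0, 0, 0, 0.01]]])

```text
t: 7.95
eef_pos: [0.6015, 0.0694, 0.0749]
tool_rot: [0.0, 0.988, 0.154, 0.0]
contact_force: [4.7, -3.9, -3.5]
gripper_width: 0.204
grasp_force: 58.9
```

move_arm(commands=[[[0.0003, 0.0005, 0.002, 0, 0, 0, 0.01], [0, 0, 0.004, 0, 0, 0, 0.01], [0, 0, 0.004, 0, 0, 0, 0.01], [0, 0, 0.002, 0, 0, 0, 0.01], [0, 0, 0, 0, 0, 0, 0.01]]])

```text
t: 8.57
eef_pos: [0.6017, 0.0694, 0.0629]
tool_rot: [0.0, 0.988, 0.154, 0.0]
contact_force: [4.6, -4.0, -1.3]
gripper_width: 0.203
grasp_force: 59.1
```

Expected floor contact is near TCP z=0.059, so I'll approach it slowly until the vertical force rises.

move_arm(commands=[[[0.0003, 0.0005, 0.001, 0, 0, 0, 0.01], [0, 0, 0.001, 0, 0, 0, 0.01], [0, 0, 0.001, 0, 0, 0, 0.01], [0, 0, 0.001, 0, 0, 0, 0.01], [0, 0, 0, 0, 0, 0, 0.01]]])

```text
t: 9.2
eef_pos: [0.6018, 0.0694, 0.0591]
tool_rot: [-0.0, 0.988, 0.154, -0.0]
contact_force: [3.8, -1.7, -1.2]
gripper_width: 0.203
grasp_force: 59.2
```

move_arm(commands=[[[0, 0, 0.001, 0, 0, 0, 0.01], [0, 0, 0.001, 0, 0, 0, 0.01], [0, 0, 0, 0, 0, 0, 0.01]]])

```text
t: 9.57
eef_pos: [0.6021, 0.0695, 0.0589]
tool_rot: [0.0, 0.988, 0.154, 0.0]
contact_force: [-1.4, -3.2, 12.9]
gripper_width: 0.203
grasp_force: 60.6
```

move_arm(commands=[[[0, 0, 0.001, 0, 0, 0, 0.01], [0, 0, 0, 0, 0, 0, 0.01], [0, 0, 0, 0, 0, 0, 0.01]]])

```text
t: 9.95
eef_pos: [0.6023, 0.0695, 0.0588]
tool_rot: [0.0, 0.988, 0.154, 0.0]
contact_force: [-3.8, -3.8, 21.0]
gripper_width: 0.203
grasp_force: 61.2
```

Seated: the descent stopped at z=0.0588, as predicted, with 21 N on the floor. Drawing it out.

move_arm(commands=[[[0, 0, -0.004, 0, 0, 0, 0.01], [0, 0, -0.01, 0, 0, 0, 0.01], [0, 0, -0.015, 0, 0, 0, 0.01], [0, 0, -0.02, 0, 0, 0, 0.01], [0, 0, -0.03, 0, 0, 0, 0.01], [0, 0, -0.04, 0, 0, 0, 0.01], [0, 0, -0.04, 0, 0, 0, 0.01], [0, 0, -0.04, 0, 0, 0, 0.01], [0, 0, -0.03, 0, 0, 0, 0.01], [0, 0, -0.015, 0, 0, 0, 0.01], [0, 0, 0, 0, 0, 0, 0.01]]])

```text
t: 11.32
eef_pos: [0.6017, 0.07, 0.3011]
tool_rot: [-0.0, 0.988, 0.155, 0.0]
contact_force: [0.2, -0.7, -2.0]
gripper_width: 0.202
grasp_force: 59.1
```

move_arm(commands=[[[0, 0, 0, -0.6, 3.0, 0, 0.01], [0, 0, 0, -1.0, 5.0, 0, 0.01], [0, 0, 0, -1.4, 7.1, 0, 0.01], [0, 0, 0, -1.4, 7.1, 0, 0.01], [0, 0, 0, -1.4, 7.1, 0, 0.01], [0, 0, 0, -1.4, 7.1, 0, 0.01], [0, 0, 0, -1.0, 5.0, 0, 0.01], [0, 0, 0, -0.6, 3.0, 0, 0.01], [0, 0, 0, 0, 0, 0, 0.01], [0, 0, 0, 0, 0, 0, 0.01]]])

```text
t: 12.58
eef_pos: [0.6023, 0.0686, 0.3001]
tool_rot: [0.017, 0.914, 0.141, 0.379]
contact_force: [0.3, 0.4, -1.5]
gripper_width: 0.207
grasp_force: 59.1
```

```bash
python3 - <<'E'
from h import *
from scipy.spatial.transform import Rotation as R
o=bot.get_obs();q=o["tool_rot"];z=R.from_quat(np.r_[q[1:],q[0]]).as_matrix()[:,2]
print(o["eef_pos"],z,"tilt",np.degrees(np.arccos(-z[2])),"low",o["eef_pos"]+z*.049,np.abs(o["joint_vel"]).max(),o["q"])
im=imaging.read_camera("scene");cv2.imwrite("pics/f1.png",cv2.resize(im[60:300,180:480,::-1],None,fx=2.5,fy=2.5,interpolation=cv2.INTER_CUBIC))
E
```

```text
[0.60225582 0.06859204 0.3001347 ] [ 0.69806034  0.07548956 -0.71204852] tilt 44.598166325511706 low [0.63646078 0.07229103 0.26524432] 0.0228513777473677 [ 0.11474697  0.02863656 -0.39846473  2.22006292  0.81930179  0.17989475
 -2.30086813]
```

View pics/f1.png

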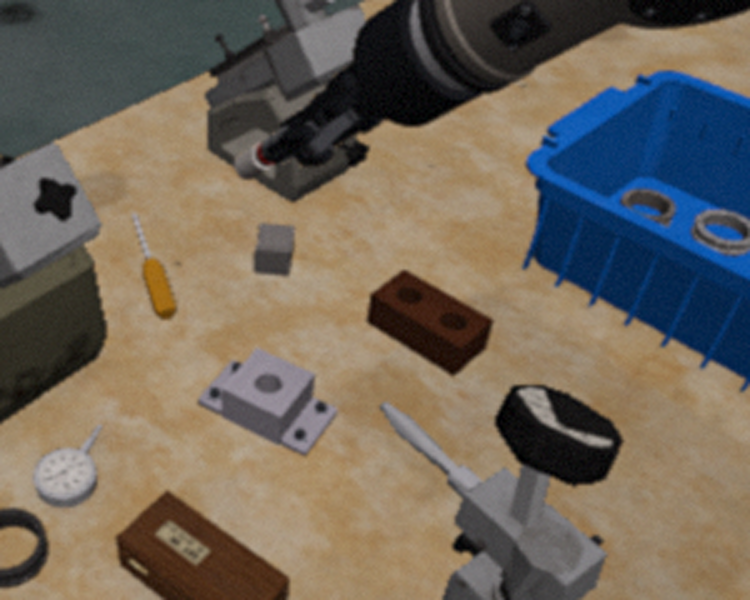

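The gauge is held leaning at 44.6° with its long end down. The housing and stand sockets are empty, and the other tools are where they were. I'll let the arm settle before handing in.

move_arm(commands=[[[0, 0, 0, 0, 0, 0, 0.01], [0, 0, 0, 0, 0, 0, 0.01], [0, 0, 0, 0, 0, 0, 0.01], [0, 0, 0, 0, 0, 0, 0.01], [0, 0, 0, 0, 0, 0, 0.01], [0, 0, 0, 0, 0, 0, 0.01]]])

```text
t: 13.38
eef_pos: [0.6024, 0.069, 0.3009]
tool_rot: [0.017, 0.914, 0.142, 0.38]
contact_force: [0.2, -0.1, -1.2]
gripper_width: 0.207
grasp_force: 59.1
```

```bash
python3 - <<'E'
from station import bot
o=bot.get_obs();print(o["eef_pos"],o["q"],abs(o["joint_vel"]).max(),o["grasp_force"])
if abs(o["joint_vel"]).max()<.02 and o["q"][5]>.172: print(bot.hand_in())
E
```

```text
[0.60242239 0.06898137 0.30089643] [ 0.11536924  0.02776308 -0.39967811  2.22024229  0.82592573  0.17896344
 -2.30709918] 0.002896934204309608 59.06091392040253
the job is handed in; nothing more can be done
None
```

Job handed in: the gauge was seated fully home in the bore (stopped at the expected depth with about 21 N), drawn out, and is held still at about 45° with its short end up and its low end about 26 cm above the bench; the last picture showed the other tools undisturbed.

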